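# Load the full solder reel onto the free spindle

### The job

Get the microscope rework bench ready: take the full reel of solder, the tallest of the three loose reels standing on the bench, and put it on the empty spindle (the other spindle already carries a reel). Lower it until it sits flat on the stand's round foot before letting go, do not drop it, and leave the two smaller reels where they are.

Things in the scene. Friction and masses are not known exactly. Their poses are not given: they have to be found in the camera images.
- reel: The full reel of solder, standing upright on the bench: black plastic flanges 58 mm in diameter and 4 mm thick at top and bottom, bright metal winding 52 mm in diameter between them, 60 mm tall overall, through bore 28 mm in diameter along its axis, about 0.25 to 0.45 kg. Origin: centre of its underside; z is its axis, up. Round, so its yaw does not matter. Loose.
- spindle_seat (a point): Foot of the empty spindle: centre of the top face of the stand's white round foot (100 mm in diameter, 12 mm thick, fixed to the bench), where the reel's underside centre comes to rest. From here a steel rod 12 mm in diameter rises 70 mm straight up, its last 12 mm tapering to 4 mm in diameter. z up. An equal stand, with a reel already on it, stands at least 120 mm away (axis to axis).
- short_reel: A short reel to be left alone: same black flanges 58 mm in diameter, but only 26 mm tall, standing on the bench. Origin: centre of its underside; z up. Loose.
- small_reel: A small reel to be left alone: black flanges 42 mm in diameter, 40 mm tall, standing on the bench. Origin: centre of its underside; z up. Loose.
Things that resemble listed ones, but are neither listed nor needed, are in the scene too. What is shaped like the reel but green is not meant.

How it is judged:
By the outcome, as a careful person would: the job done as asked, in the order asked, and still so for the second after the job is handed in, with the robot touching nothing.
It also fails if it takes over 45 s, if anything falls off the work surface, if the arm or the gripper's body presses on something with over 40 N, if the wrist force passes 120 N, or if a joint passes its speed limit or range.

### The arm

A 7-joint arm with a two-finger parallel gripper is mounted at the origin on the work surface. World frame = base frame: x ahead of the robot, y to its left, z up, the work surface at z = 0. Lengths are in m, angles in degrees, forces in N, time in s.
With the tool pointing down it reaches from about 0.425 to 1.025 m from the base axis. Payload 9.4 kg.
Tool frame: the origin (TCP) lies midway between the tips of the shut fingers; the grasp point (between the pads) lies 19 mm behind it; z points along the fingers, y is the direction in which the jaws open and shut (so a half turn about z gives the same grasp; the last joint's range is limited). The gripper opens to 93 mm and grips with 3 to 60 N. Pads are 15 mm wide; open, the fingers measure 128 mm over their backs; the gripper's body (75 mm by 188 mm) begins 65 mm behind the grasp point.
Start: joints at [60.522, 34.337, -0.143, 91.639, 0.103, 54.024, -4.572], TCP at [0.307, -0.657, 0.219] pointing down, gripper open.
Joint ranges: [-147.43, 147.43], [-19.82, 112.94], [-74.19, 73.91], [6.32, 146.72], [-59.91, 239.91], [6.04, 106.73], [-150.56, 150.56]. Speed limits (degrees/s): [127.2, 127.2, 172.46, 172.46, 180, 180, 180].

### API

Orientations are given as a 3x3 rotation matrix whose columns are the frame's x, y, z axes.
In Python, from rig import get_state, camera, get_calibration, sign_off gives the robot as it stands. The module is installed in compiled form; this text tells all that it offers.
- The arm moves only by the tool send_rows, never from a script. Its argument "steps" is a list of rows, each a list of 5 numbers: the shift along the tool's x, y, z in mm, then the turn about the tool's z in rad, then the opening, from 0 (shut) to 1 (fully open). A call has 1 to 10 rows; each row shifts and turns the pose as measured when the row begins, along the tool's axes as they then stand; what a row does not reach is not made up. A row lasts 1/8 s, in which the tool goes at most 62.5 mm and 10.7 degrees, less where a joint would pass 70% of its speed; a pose out of reach is approached as far as the arm can. A call is refused whole if a number of a shift passes 62.5 or a number of a turn 0.188, either way. A call with a gripper value outside its range is refused whole. The fingers move at their own pace and stop on an object; the grip force is fixed at half the most. Time passes only in rows, so rows that do not move let the fingers close. It gives the time, the measured TCP pose, the force and the opening at its end, in the units of the state.
- get_state(): the state, without advancing time (a new reading comes with each control period).
- camera(name): name is "scene" or "side" or "wrist"; returns (picture, depth): 384x512x3 uint8, red, green, blue; 384x512 float32, m along the optical axis (not along the pixel's ray), 0 where there is no reading.
- get_calibration(name): a dict with "vertical_fov" (degrees; the focal length in pixels is half the picture's height over the tangent of half this angle, whatever the lens; pixels are square), "cx", "cy" (the principal point, pixels), "xyz" and "orientation" of the camera in the world; the wrist camera has in their place "T_tool_cam" (4x4, takes a point from camera to tool coordinates, whose origin is the TCP and whose axes are the flange's). Camera axes: x right, y down, z forward; pixel columns grow to the right and rows downward; lengths in m; the calibration is good to about 2 mm. A picture is of the moment at which its call begins: read the wrist's pose just before it. get_calibration takes no time and is no camera call.
- sign_off(): hands the job in, once; it reports no verdict.
The state is a dict: "time_s": time; "q": joint angles; "qd": joint speeds; "tau": joint torques, N m; "tcp_pos": TCP position; "ee_rot": TCP orientation; "ft_force": force on the tool from outside, world axes, zero at the start; "ft_torque": the same for the moment, N m; "opening": finger opening in m.
Only numpy, scipy, OpenCV 4.12 (cv2) and the standard library are available. Lean on these libraries where they do the work, as an engineer would, in place of code of your own. Each camera call takes 0.05 s, during which the arm holds its last target.

## Working session

There is one attempt and no reset: what is moved stays moved. The work goes in short steps, Python scripts to look and compute and a tool call to move; the robot and the scene stay as the last step left them, time stands still between calls to the robot, and variables do not carry over. Pictures are saved under pics/ and viewed, and the job is handed in when it is done.

Besides the shell and the picture viewer there is one more tool, called after "Request:" by a JSON object that holds its "op" and its "data". send_rows: Moves the arm, as the interface text tells. Its arguments: {"type":"object","properties":{"steps":{"type":"array","items":{"type":"array","items":{"type":"number"}}}},"required":["steps"]}

```bash
mkdir -p pics
python3 - <<'E'
from rig import *
import cv2,numpy as np
s=get_state();print(s)
for n in ["scene","side","wrist"]:
    c=get_calibration(n);print(n,c)
    p,d=camera(n);np.savez(f"{n}0.npz",p=p,d=d);cv2.imwrite(f"pics/{n}0.png",p[:,:,::-1])
    print((d==0).mean(), d.min(),d.max())
E
```

```text
{'time_s': 0.0, 'q': array([60.52245702, 34.38550662, -0.14444725, 91.68109742,  0.1031613 ,
       54.02466594, -4.57419536]), 'qd': array([ 0.01093961, -0.02040557,  0.02971787, -0.03023401, -0.03009649,
       -0.01691297,  0.0562826 ]), 'tau': array([ 4.00524141e-04, -7.65074801e+01,  1.49771567e+00, -2.52354115e+01,
       -5.23672497e-02,  1.69978465e-02,  1.65226179e-04]), 'tcp_pos': array([ 0.30710745, -0.65619081,  0.21774679]), 'ee_rot': array([[ 9.05692443e-01,  4.23934589e-01, -8.14590060e-04],
       [ 4.23935342e-01, -9.05691425e-01,  1.36671221e-03],
       [-1.58370655e-04, -1.58315443e-03, -9.99998734e-01]]), 'ft_force': array([0.15161812, 0.02071397, 0.62490914]), 'ft_torque': array([-0.00586244,  0.00445738,  0.03010508]), 'opening': 0.0929438911842104}
scene {'vertical_fov': 57.90307589288167, 'cx': 254.02513622963525, 'cy': 189.73017194885287, 'xyz': array([ 0.96454289, -0.07206963,  0.72860342]), 'orientation': array([[ 0.11978115,  0.81334801, -0.56931317],
       [ 0.99273029, -0.09131232,  0.07841324],
       [ 0.01179195, -0.57456685, -0.8183727 ]])}
0.0040435791015625 0.0 2.926312
side {'vertical_fov': 47.067071571640106, 'cx': 250.92975840944334, 'cy': 188.58523231930326, 'xyz': array([-0.16957328,  0.63771172,  0.67936796]), 'orientation': array([[-0.70201058, -0.38738534,  0.59758994],
       [-0.7119787 ,  0.40102992, -0.57642114],
       [-0.01635435, -0.83012505, -0.55733736]])}
0.0040740966796875 0.0 3.988112
wrist {'vertical_fov': 62.13452077235063, 'cx': 257.3311750275761, 'cy': 189.19318570599137, 'T_tool_cam': array([[ 4.42994055e-04, -9.58617192e-01, -2.84697880e-01,
         7.98012194e-02],
       [ 9.99999841e-01,  3.25305485e-04,  4.60665721e-04,
         6.38681371e-05],
       [-3.48988298e-04, -2.84698039e-01,  9.58617184e-01,
        -1.66689304e-01],
       [ 0.00000000e+00,  0.00000000e+00,  0.00000000e+00,
         1.00000000e+00]])}
0.003926595052083333 0.0 0.4908775
```

View pics/scene0.png

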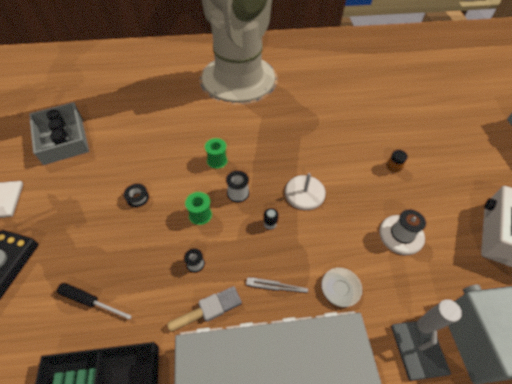

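View pics/side0.png

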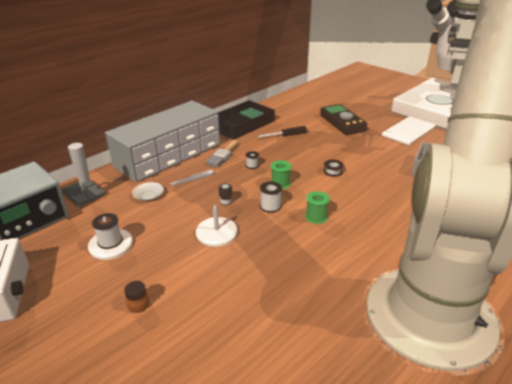

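View pics/wrist0.png

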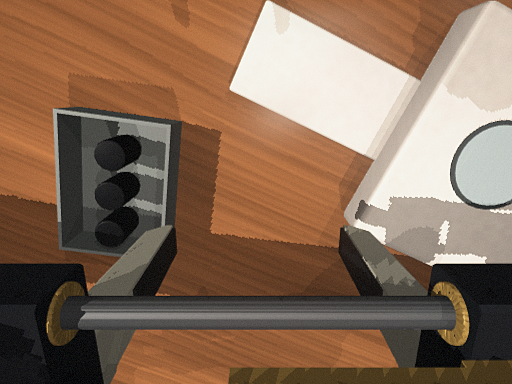

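The scene view shows the tall reel at about (237,186), with green look-alikes at (216,153) and (198,208). The empty spindle is at (305,192) and the loaded one at (403,232). The short reel is at (136,195), the small reel at (194,260), and a small bottle at (271,218). The side view agrees: reel at (270,196), spindle at (216,232). Next I'll measure them.

```bash
cat > h.py <<'E'
import numpy as np,cv2
from rig import get_calibration
def cloud(d,cal,R=None,t=None):
    f=192/np.tan(np.radians(cal['vertical_fov']/2))
    v,u=np.mgrid[0:384,0:512]
    P=np.stack([(u-cal['cx'])/f*d,(v-cal['cy'])/f*d,d],-1)
    if R is None:R,t=cal['orientation'],cal['xyz']
    W=P@np.array(R).T+t
    W[d==0]=np.nan
    return W
E
python3 - <<'E'
from h import *
for n in ['scene','side']:
    z=np.load(n+'0.npz');W=cloud(z['d'],get_calibration(n))
    boxes=dict(scene=dict(reel=(222,168,253,206),g1=(203,135,230,170),g2=(184,190,214,226),foot=(282,172,328,212),bottle=(262,206,281,232),small=(183,247,206,274),short=(122,182,150,210),loaded=(378,205,428,256)),
     side=dict(reel=(257,179,284,213),g1=(304,190,331,224),g2=(269,158,293,188),foot=(194,202,240,248),bottle=(216,181,234,206),small=(244,150,261,170),loaded=(86,212,134,260)))[n]
    for k,(a,b,c,e) in boxes.items():
        w=W[b:e,a:c].reshape(-1,3);w=w[np.isfinite(w[:,0])]
        o=w[w[:,2]>0.006]
        zt=np.percentile(o[:,2],97); top=o[o[:,2]>zt-.006]
        (x,y),r=cv2.minEnclosingCircle(top[:,:2].astype(np.float32))
        print(n,k,'table z',np.round(np.median(w[w[:,2]<.006][:,2]),4),'top z',zt.round(4),'circ',np.round([x,y,r],4),len(top), 'max',o[:,2].max().round(3))
        if k=='foot':
            f=w[(w[:,2]>.006)&(w[:,2]<.018)];print(' foot',np.median(f[:,2]),cv2.minEnclosingCircle(f[:,:2].astype(np.float32)),f[:,:2].mean(0))
            r=w[w[:,2]>.03];print(' rod',r.round(3).tolist()[:40])
E
python3 -c "
import cv2
for n,(a,b,c,e) in dict(scene=(120,120,340,285),side=(150,140,350,260)).items():
    p=cv2.imread(f'pics/{n}0.png')[b:e,a:c];cv2.imwrite(f'pics/{n}0c.png',cv2.resize(p,(0,0),fx=3.5,fy=3.5))
"
```

```text
scene reel table z 0.0001 top z 0.062 circ [ 0.4643 -0.0431  0.0297] 291 max 0.063
scene g1 table z 0.0004 top z 0.0615 circ [ 0.35   -0.0909  0.0294] 245 max 0.063
scene g2 table z 0.0005 top z 0.0616 circ [ 0.5165 -0.1405  0.0296] 328 max 0.063
scene foot table z 0.0 top z 0.0607 circ [0.4836 0.1251 0.0058] 38 max 0.085
 foot 0.011736984610092704 ((0.48199960589408875, 0.12497507780790329), 0.05051632598042488) [0.48694108 0.12344312]
 rod [[0.481, 0.125, 0.082], [0.484, 0.126, 0.085], [0.483, 0.122, 0.08], [0.485, 0.124, 0.083], [0.483, 0.127, 0.079], [0.482, 0.121, 0.075], [0.482, 0.123, 0.076], [0.484, 0.125, 0.078], [0.484, 0.127, 0.078], [0.482, 0.121, 0.072], [0.485, 0.123, 0.075], [0.484, 0.125, 0.074], [0.485, 0.127, 0.075], [0.483, 0.131, 0.072], [0.479, 0.12, 0.064], [0.483, 0.121, 0.069], [0.485, 0.123, 0.071], [0.485, 0.125, 0.072], [0.485, 0.128, 0.071], [0.483, 0.119, 0.065], [0.486, 0.121, 0.069], [0.485, 0.124, 0.067], [0.486, 0.126, 0.068], [0.486, 0.128, 0.068], [0.484, 0.119, 0.063], [0.484, 0.122, 0.062], [0.487, 0.123, 0.066], [0.486, 0.126, 0.064], [0.485, 0.1
[... 1484 characters left out ...]
1], [0.48, 0.131, 0.072], [0.477, 0.13, 0.073], [0.479, 0.126, 0.07], [0.477, 0.125, 0.07], [0.488, 0.131, 0.065], [0.481, 0.133, 0.069], [0.481, 0.131, 0.069], [0.479, 0.129, 0.069], [0.48, 0.126, 0.066], [0.479, 0.123, 0.065], [0.481, 0.134, 0.067], [0.481, 0.13, 0.065], [0.477, 0.131, 0.067], [0.476, 0.129, 0.067], [0.479, 0.124, 0.063], [0.482, 0.133, 0.063], [0.481, 0.131, 0.063], [0.482, 0.128, 0.06], [0.478, 0.128, 0.062], [0.48, 0.123, 0.059]]
side bottle table z 0.0003 top z 0.0518 circ [0.5608 0.0271 0.0185] 76 max 0.054
side small table z 0.0007 top z 0.042 circ [ 0.6454 -0.1537  0.0236] 81 max 0.043
side loaded table z 0.0005 top z 0.0739 circ [0.6265 0.3306 0.0307] 349 max 0.082
```

View pics/scene0c.png

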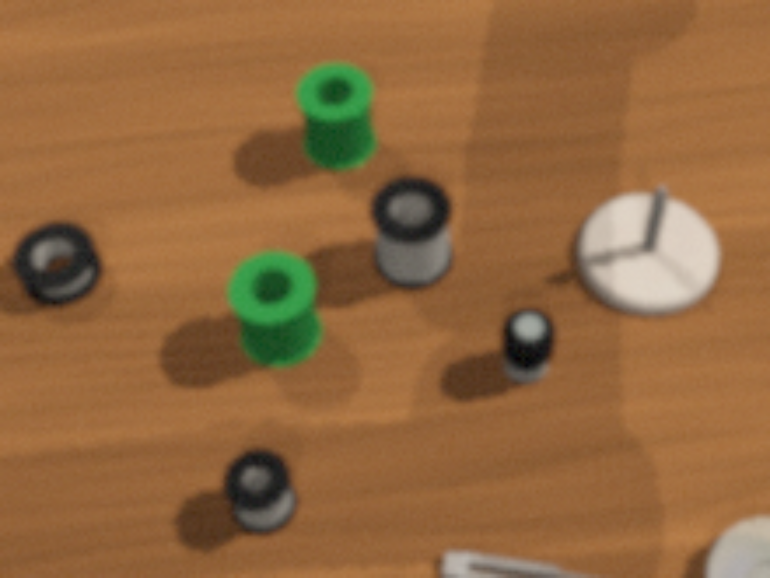

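View pics/side0c.png

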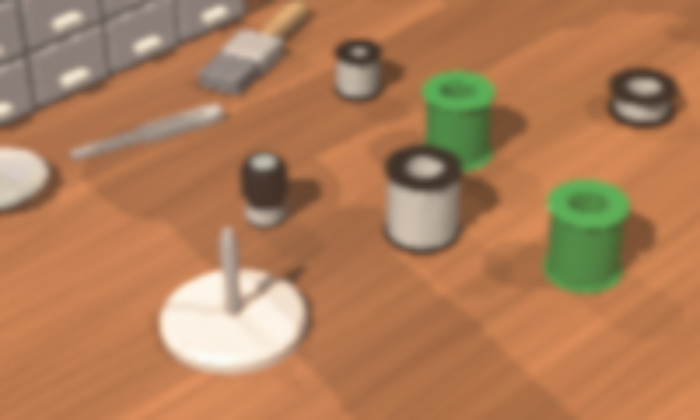

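Both views agree to within about 2 mm:

| Object | Position (x, y) | Height |
|---|---|---|
| Tall reel | (0.4645, -0.043) | top at 0.061 m |
| Empty spindle | (0.482, 0.126) | foot at 0.012 m, rod tip near 0.084 m |

A jaw direction of about -20° clears the green reels and the bottle. I'll move toward the reel at the present height.

Request:
{"op": "send_rows", "data": {"steps": [[15,-18,0,0,1],[31,-38,0,0,1],[31,-38,0,0,1],[31,-38,0,0,1],[31,-38,0,0,1],[31,-38,0,0,1],[31,-38,0,0,1],[31,-38,0,0,1],[31,-38,0,0,1],[31,-38,0,0,1]]}}

```text
time_s: 1.4
tcp_pos: [0.4225, -0.1951, 0.216]
ee_rot: [[0.908, 0.418, -0.002], [0.418, -0.908, 0.002], [-0.001, -0.002, -1.0]]
ft_force: [0.3, -0.5, -0.3]
opening: 0.093
```

Request:
{"op": "send_rows", "data": {"steps": [[27,-32,0,0,1],[27,-32,0,0,1],[27,-32,0,0,1],[10,-12,0,0,1],[0,0,0,-0.157,1],[0,0,0,-0.157,1],[0,0,0,-0.157,1],[0,0,0,-0.157,1],[0,0,0,-0.157,1],[0,0,0,0,1]]}}

```text
time_s: 2.65
tcp_pos: [0.4609, -0.0489, 0.2161]
ee_rot: [[0.316, 0.949, -0.002], [0.949, -0.316, 0.003], [0.002, -0.002, -1.0]]
ft_force: [-0.5, 0.8, 0.1]
opening: 0.093
```

```bash
cat >> h.py <<'E'
def wristcloud(tag):
    from rig import get_state,camera
    s=get_state();p,d=camera('wrist');cv2.imwrite(f'pics/{tag}.png',p[:,:,::-1])
    c=get_calibration('wrist');T=np.eye(4);T[:3,:3]=s['ee_rot'];T[:3,3]=s['tcp_pos'];T=T@c['T_tool_cam']
    return s,p,d,cloud(d,c,T[:3,:3],T[:3,3])
E
python3 - <<'E'
from h import *
s,p,d,W=wristcloud('w1')
print(s['tcp_pos'],s['ee_rot'].round(3),s['q'].round(1))
m=(W[...,2]>.05)&(W[...,2]<.066)&(np.hypot(W[...,0]-.4645,W[...,1]+.043)<.045)
w=W[m];print(len(w),np.median(w[:,2]),cv2.minEnclosingCircle(w[:,:2].astype(np.float32)))
v,u=np.nonzero(m);print(u.min(),u.max(),v.min(),v.max())
E
```

```text
[ 0.46091627 -0.04892614  0.21605035] [[ 0.316  0.949 -0.002]
 [ 0.949 -0.316  0.003]
 [ 0.002 -0.002 -1.   ]] [ 13.1  17.6 -17.7 124.2   8.1  39.4 -28.6]
1853 0.0606751030494076 ((0.4631156027317047, -0.04455754905939102), 0.02880408987402916)
231 285 143 196
```

View pics/w1.png

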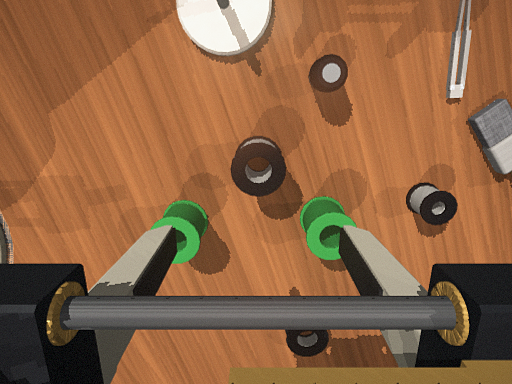

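The wrist view shows the black reel's top ring centred at (258,168), r = 28.8 mm, at (0.463, -0.0446). That agrees with the fixed cameras. The green reels sit at (183,230) and (328,228), out of line with the jaws. I'll centre the tool and descend.

Request:
{"op": "send_rows", "data": {"steps": [[6,1,0,0,1],[0,0,40,0,1],[0,0,40,0,1],[0,0,40,0,1],[0,0,25,0,1],[0,0,0,0,1]]}}

```text
time_s: 3.45
tcp_pos: [0.4673, -0.041, 0.0682]
ee_rot: [[0.331, 0.944, 0.003], [0.944, -0.331, 0.002], [0.003, 0.003, -1.0]]
ft_force: [-0.8, -0.3, 0.2]
opening: 0.0931
```

Run:
```python
from h import *
s,p,d,W=wristcloud('w2')
print(s['tcp_pos'],s['ee_rot'].round(3))
m=(W[...,2]>.05)&(W[...,2]<.066)&(np.hypot(W[...,0]-.4645,W[...,1]+.043)<.035)
w=W[m];print(len(w),np.median(w[:,2]),cv2.minEnclosingCircle(w[:,:2].astype(np.float32)))
```

```text
[ 0.4672958  -0.04096224  0.06816011] [[ 0.331  0.944  0.003]
 [ 0.944 -0.331  0.002]
 [ 0.003  0.003 -1.   ]]
5391 0.060569690000442905 ((0.46316903829574585, -0.04459109529852867), 0.029127029702067375)
```

View pics/w2.png

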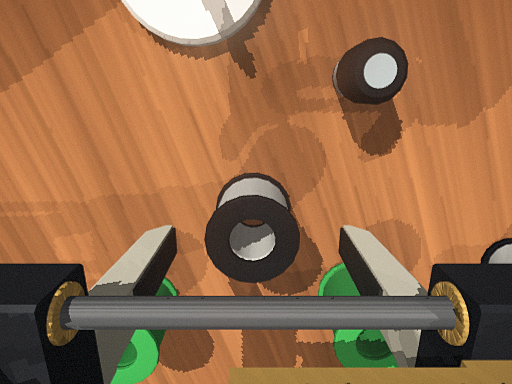

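The reel's ring centre is now at about (252,238) px, at (0.4632, -0.0446). The tool is about 4 mm off, so I'll correct and go down.

Request:
{"op": "send_rows", "data": {"steps": [[-4,-2.5,0,0,1],[0,0,17,0,1],[0,0,17,0,1],[0,0,0,0,1]]}}

```text
time_s: 4.0
tcp_pos: [0.4665, -0.0448, 0.0391]
ee_rot: [[0.334, 0.942, 0.013], [0.942, -0.334, 0.001], [0.006, 0.011, -1.0]]
ft_force: [0.3, -0.1, 0.0]
opening: 0.0931
```

Request:
{"op": "send_rows", "data": {"steps": [[0,0,0,0,0.3],[0,0,0,0,0.3],[0,0,0,0,0.3],[0,0,0,0,0.3],[0,0,0,0,0.3]]}}

```text
time_s: 4.62
tcp_pos: [0.4669, -0.0452, 0.0419]
ee_rot: [[0.336, 0.942, 0.016], [0.942, -0.336, 0.001], [0.006, 0.014, -1.0]]
ft_force: [-0.1, -0.3, -3.3]
opening: 0.0567
```

Run:
```python
from h import *
s,p,d,W=wristcloud('w3')
print(s)
from rig import camera
p,d=camera('side');cv2.imwrite('pics/s3.png',cv2.resize(p[140:260,150:350,::-1],(0,0),fx=3.5,fy=3.5))
```

```text
{'time_s': 4.625, 'q': array([  3.44572769,  34.9112046 ,  -6.85393403, 133.02300088,
        18.98059404,  11.99459297, -40.32425322]), 'qd': array([ 0.05078016, -0.06909266, -0.11098746,  0.06772636, -0.11172627,
        0.13975915,  0.07212712]), 'tau': array([-7.97819055e-03, -5.99620128e+01, -8.66324035e-02, -6.68544263e+00,
       -2.84035562e-02,  3.37742786e-04, -1.51341384e-03]), 'tcp_pos': array([ 0.46691413, -0.04523409,  0.04185436]), 'ee_rot': array([[ 0.33551273,  0.94190636,  0.01560823],
       [ 0.94201354, -0.33557236,  0.00129431],
       [ 0.0064568 ,  0.0142689 , -0.99987735]]), 'ft_force': array([-0.07230322, -0.32070083, -3.2607918 ]), 'ft_torque': array([-0.03161147, -0.14695358,  0.05289834]), 'opening': 0.05671412938923224}
```

View pics/w3.png

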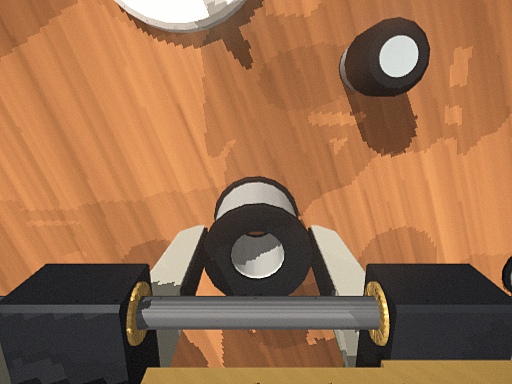

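View pics/s3.png

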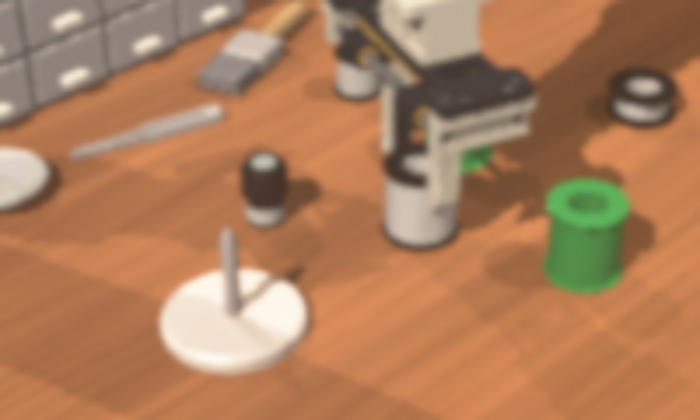

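The jaws have closed on the reel's top flange with an opening of 57 mm. The wrist image shows both fingers touching the ring around (258,255). Joint 6 was getting close to its limit, which explains the slight tilt. I'll lift and check.

Request:
{"op": "send_rows", "data": {"steps": [[0,0,-10,0,0.3],[0,0,-20,0,0.3],[0,0,-30,0,0.3],[0,0,-30,0,0.3],[0,0,-20,0,0.3],[0,0,0,0,0.3],[0,0,0,0,0.3]]}}

```text
time_s: 5.6
tcp_pos: [0.4642, -0.0457, 0.1566]
ee_rot: [[0.336, 0.942, 0.014], [0.942, -0.336, 0.0], [0.005, 0.013, -1.0]]
ft_force: [-0.8, -0.2, -3.4]
opening: 0.0565
```

Run:
```python
from h import *
s,p,d,W=wristcloud('w4')
print(s['tcp_pos'],s['ee_rot'].round(3),s['q'].round(1),s['ft_force'],s['opening'])
t=s['tcp_pos']
from rig import camera
p,d=camera('side');cv2.imwrite('pics/s4.png',cv2.resize(p[100:260,150:350,::-1],(0,0),fx=3.5,fy=3.5))
m=(abs(W[...,2]-(t[2]+.019))<.02)&(np.hypot(W[...,0]-t[0],W[...,1]-t[1])<.04)
w=W[m];print(np.percentile(w[:,2],[5,25,50,75,95]))
```

```text
[ 0.46422817 -0.04569982  0.15657208] [[ 0.336  0.942  0.014]
 [ 0.942 -0.336  0.   ]
 [ 0.005  0.013 -1.   ]] [ 10.8  22.8 -16.1 128.1  12.6  29.7 -34.7] [-0.8350427  -0.23588807 -3.36042295] 0.056532646798713525
[0.16056525 0.17464274 0.17546234 0.17610808 0.18964609]
```

View pics/w4.png

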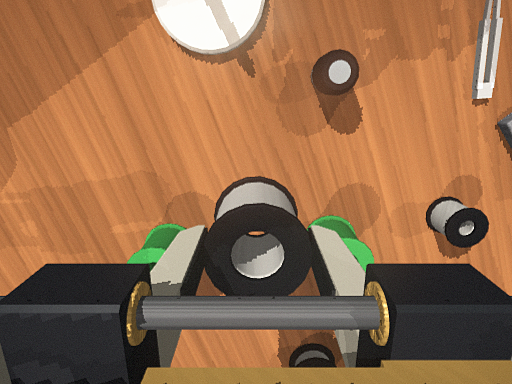

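View pics/s4.png

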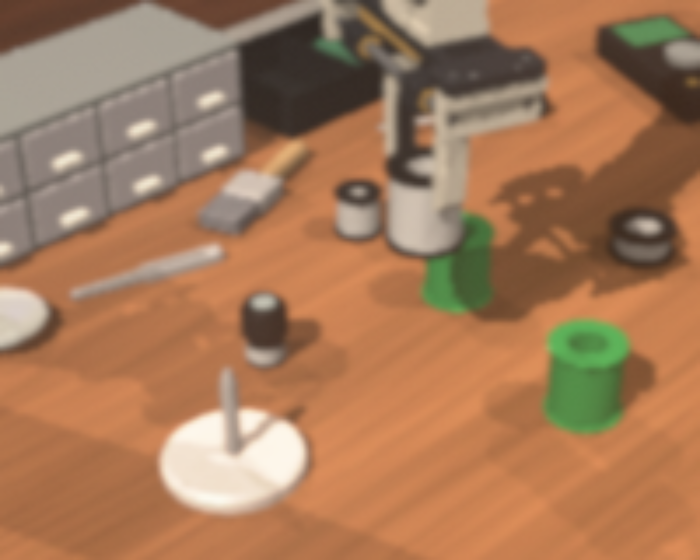

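The reel is held level, with its top at 0.1755 m, so its underside is at about 0.116 m and clears the rod tip. I'll measure the reel's centre and the spindle in the same wrist view.

```bash
cat > ring.py <<'E'
from h import *
import sys
def ring(tag):
    s,p,d,W=wristcloud(tag);t=s['tcp_pos'];R=s['ee_rot']
    hsv=p.max(-1)<75
    m=hsv&(abs(W[...,2]-(t[2]+.019))<.008)&(np.hypot(W[...,0]-t[0],W[...,1]-t[1])<.045)
    L=(W[m]-t)@R
    k=abs(L[:,1])<.031; L=L[k]
    n,lab,st,_=cv2.connectedComponentsWithStats(m.astype(np.uint8));i=1+st[1:,4].argmax()
    mm=lab==i; L=(W[mm]-t)@R
    c=cv2.minEnclosingCircle(L[:,:2].astype(np.float32))
    cw=t+R@np.array([c[0][0],c[0][1],np.median(L[:,2])])
    print('ring tool',np.round(c[0],4),round(c[1],4),'z',np.median(L[:,2]),'world',cw.round(4), 'bottom',(cw+R[:,2]*.06).round(4))
    pl=np.linalg.lstsq(np.c_[W[mm][:,:2],np.ones(mm.sum())],W[mm][:,2],rcond=None)[0];print('ring slope',pl[:2].round(3))
    return s,p,d,W,cw
if __name__=='__main__':
    s,p,d,W,cw=ring(sys.argv[1])
    f=(abs(W[...,2]-.012)<.004)&(p.min(-1)>140)
    n,lab,st,_=cv2.connectedComponentsWithStats(f.astype(np.uint8));
    if n>1:
        i=1+st[1:,4].argmax();w=W[lab==i];A=w[:,:2]
        print('foot',st[i],cv2.minEnclosingCircle(A.astype(np.float32)),np.median(w[:,2]))
    r=W[(W[...,2]>.03)&(W[...,2]<.086)&(np.hypot(W[...,0]-.482,W[...,1]-.126)<.015)]
    print('rod',len(r),r[:,:2].mean(0) if len(r) else '')
    T=np.array([.482,.126]);R=s['ee_rot'];dl=np.r_[T-(cw+R[:,2]*.06)[:2],0];print('tool shift mm',(R.T@dl*1000).round(1))
E
python3 ring.py w5
```

```text
ring tool [0.0018 0.0003] 0.0305 z -0.018946429321549798 world [ 0.4648 -0.044   0.1752] bottom [ 0.4656 -0.044   0.1152]
ring slope [-0.007  0.   ]
foot [ 152    0  113   54 4555] ((0.4787990152835846, 0.11744216084480286), 0.049014460295438766) 0.012572231811310952
rod 0 
tool shift mm [165.6 -41.6   0.3]
```

Request:
{"op": "send_rows", "data": {"steps": [[20,-5,0,0,0.3],[30,-7,0,0,0.3],[30,-8,0,0,0.3],[20,-5,0,0,0.3],[0,0,0,0,0.3]]}}

```text
time_s: 6.38
tcp_pos: [0.4729, 0.0598, 0.1522]
ee_rot: [[0.336, 0.942, 0.006], [0.942, -0.336, 0.0], [0.002, 0.005, -1.0]]
ft_force: [-0.0, -0.6, -3.2]
opening: 0.0566
```

```bash
python3 ring.py w6
```

```text
ring tool [0.0015 0.0003] 0.0305 z -0.018936419580828527 world [0.4735 0.061  0.1711] bottom [0.4739 0.061  0.1111]
ring slope [-0.015 -0.   ]
foot [ 189   56  106  108 8685] ((0.4813860356807709, 0.1249820813536644), 0.050073228776454926) 0.012634626351427702
rod 226 [0.48256593 0.12510914]
tool shift mm [ 63.9 -14.2   0. ]
```

View pics/w6.png

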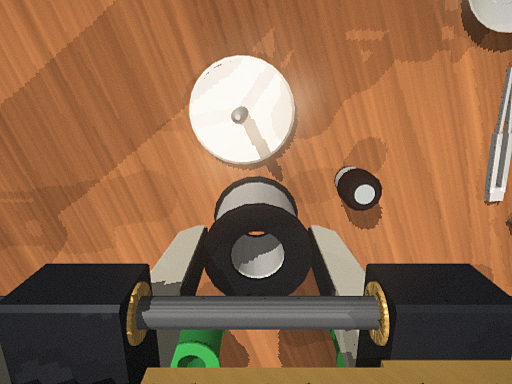

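The foot, with its rod at (240,115) px, measures (0.4815–0.4825, 0.125), which agrees with the fixed cameras. I'll move over it.

Request:
{"op": "send_rows", "data": {"steps": [[25,-5,-3,0,0.3],[25,-6,0,0,0.3],[13,-3,0,0,0.3],[0,0,0,0,0.3],[0,0,0,0,0.3]]}}

```text
time_s: 7.05
tcp_pos: [0.4796, 0.1173, 0.1532]
ee_rot: [[0.343, 0.939, 0.0], [0.939, -0.343, -0.005], [-0.005, 0.002, -1.0]]
ft_force: [-0.2, -0.7, -3.0]
opening: 0.0564
```

```bash
python3 ring.py w7
python3 - <<'E'
from h import *
from rig import camera
for n,(a,b,c,e) in dict(scene=(220,100,380,230),side=(150,120,310,260)).items():
    p,d=camera(n);cv2.imwrite(f'pics/{n}7.png',cv2.resize(p[b:e,a:c,::-1],(0,0),fx=4,fy=4))
E
```

```text
ring tool [0.0017 0.0003] 0.0306 z -0.018937130826250908 world [0.4805 0.1189 0.1722] bottom [0.4805 0.1186 0.1122]
ring slope [-0.019 -0.005]
foot [ 207  119   99   80 5359] ((0.4814695715904236, 0.12442053109407425), 0.05004890263080597) 0.012649690311885231
rod 86 [0.48327652 0.12911256]
tool shift mm [ 7.5 -1.1 -0. ]
```

View pics/w7.png

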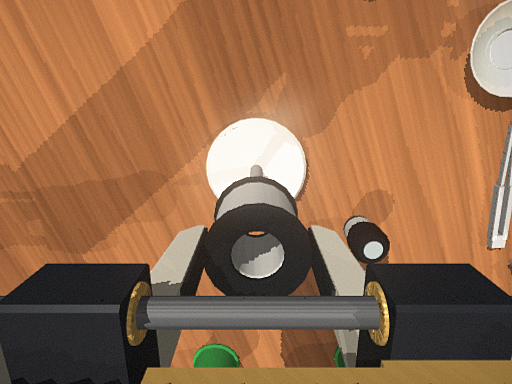

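View pics/scene7.png

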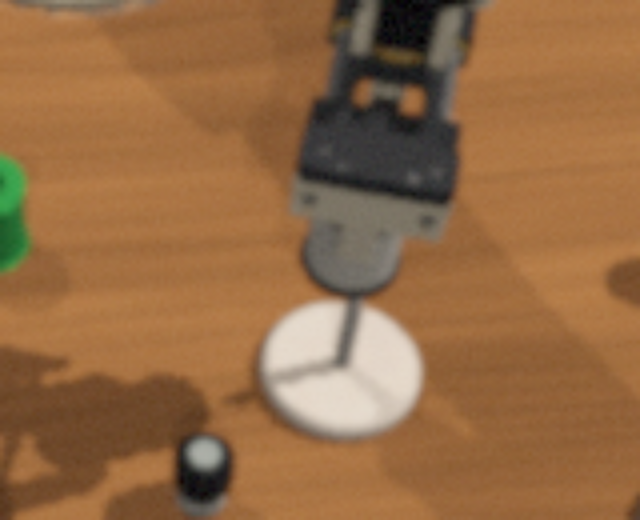

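View pics/side7.png

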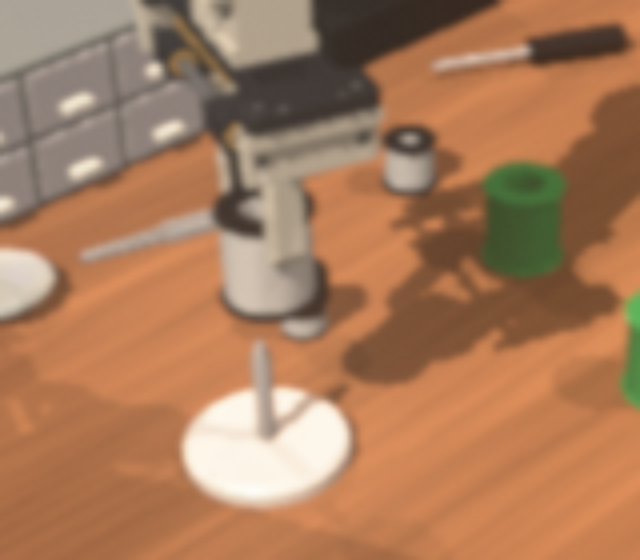

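Request:
{"op": "send_rows", "data": {"steps": [[7.5,-1,0,0,0.3],[0,0,0,0,0.3],[0,0,10,0,0.3],[0,0,10,0,0.3],[0,0,0,0,0.3]]}}

```text
time_s: 7.82
tcp_pos: [0.4814, 0.1247, 0.1318]
ee_rot: [[0.344, 0.939, 0.001], [0.939, -0.344, -0.005], [-0.004, 0.002, -1.0]]
ft_force: [-0.8, -0.0, -3.2]
opening: 0.057
```

```bash
python3 ring.py w8
python3 - <<'E'
from h import *
from rig import camera,get_state
print(get_state()['q'].round(1))
for n,(a,b,c,e) in dict(scene=(220,100,380,230),side=(150,120,310,260)).items():
    p,d=camera(n);cv2.imwrite(f'pics/{n}8.png',cv2.resize(p[b:e,a:c,::-1],(0,0),fx=4,fy=4))
E
```

```text
ring tool [0.0018 0.0004] 0.0306 z -0.01895875041873683 world [0.4824 0.1263 0.1507] bottom [0.4824 0.126  0.0907]
ring slope [-0.019 -0.006]
foot [ 204  129  106   83 5132] ((0.48146483302116394, 0.12456493824720383), 0.050045907497406006) 0.01262248007390665
rod 0 
tool shift mm [-0.1 -0.4 -0. ]
[-11.   27.  -14.  125.1  13.5  29.4 -55.6]
```

View pics/w8.png

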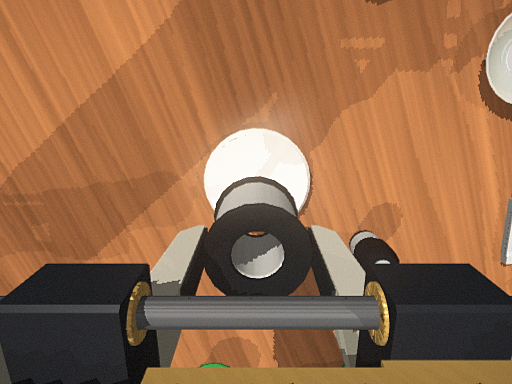

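View pics/side8.png

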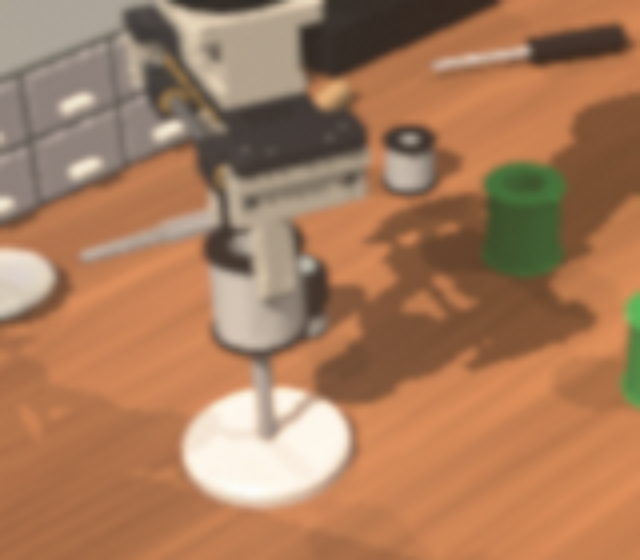

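View pics/scene8.png

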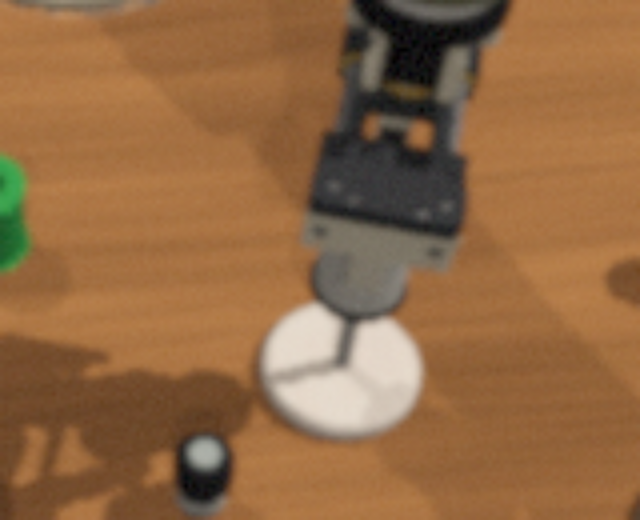

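The reel is centred over the rod to within about 1 mm, with its underside at 0.091 m. Both fixed views show the rod entering under its middle. I'll lower it in small rows and watch force and drift.

Request:
{"op": "send_rows", "data": {"steps": [[0,0,8,0,0.3],[0,0,10,0,0.3],[0,0,10,0,0.3],[0,0,0,0,0.3]]}}

```text
time_s: 8.48
tcp_pos: [0.4822, 0.1247, 0.1028]
ee_rot: [[0.344, 0.939, 0.003], [0.939, -0.344, -0.004], [-0.003, 0.004, -1.0]]
ft_force: [-0.4, 0.2, -2.7]
opening: 0.0567
```

```bash
python3 ring.py w9
python3 - <<'E'
from h import *
from rig import camera,get_state
p,d=camera('side');cv2.imwrite('pics/side9.png',cv2.resize(p[120:260,150:310,::-1],(0,0),fx=4,fy=4))
E
```

```text
ring tool [0.0013 0.0003] 0.0307 z -0.018932706067023995 world [0.4829 0.1259 0.1218] bottom [0.4831 0.1256 0.0618]
ring slope [-0.018 -0.004]
foot [ 198  133  117   92 5592] ((0.48141035437583923, 0.12492482364177704), 0.0500764437019825) 0.012605239397380064
rod 4 [0.46860298 0.11971884]
tool shift mm [-0.  -1.1 -0. ]
```

View pics/w9.png

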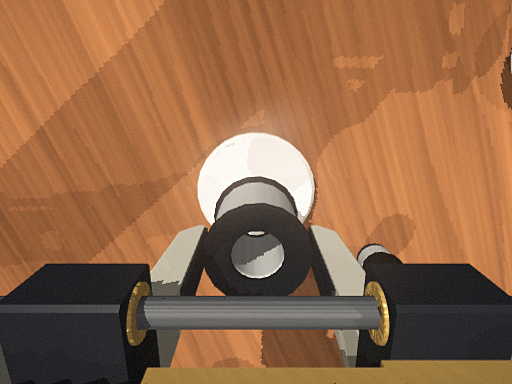

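View pics/side9.png

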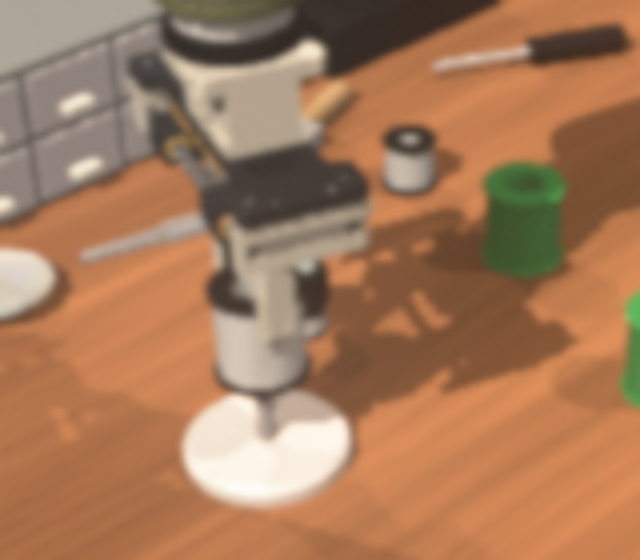

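The rod is inside the bore with no contact force. I'll continue lowering.

Request:
{"op": "send_rows", "data": {"steps": [[0,-1,10,0,0.3],[0,0,10,0,0.3],[0,0,10,0,0.3],[0,0,0,0,0.3]]}}

```text
time_s: 9.07
tcp_pos: [0.482, 0.1252, 0.0716]
ee_rot: [[0.344, 0.939, 0.004], [0.939, -0.344, -0.004], [-0.002, 0.005, -1.0]]
ft_force: [0.6, -0.4, -3.1]
opening: 0.0565
```

Request:
{"op": "send_rows", "data": {"steps": [[0,0,8,0,0.3],[0,0,6,0,0.3],[0,0,0,0,0.3]]}}

```text
time_s: 9.45
tcp_pos: [0.4822, 0.1253, 0.0566]
ee_rot: [[0.344, 0.939, 0.004], [0.939, -0.344, -0.004], [-0.002, 0.005, -1.0]]
ft_force: [0.1, -0.3, -3.3]
opening: 0.0568
```

```bash
python3 ring.py w10; python3 -c "
from rig import *;print(get_state())"
```

```text
ring tool [0.0013 0.0003] 0.0306 z -0.018946681105612873 world [0.4828 0.1265 0.0756] bottom [0.483  0.1263 0.0156]
ring slope [-0.016 -0.004]
foot [ 186  142  140   90 6192] ((0.48161041736602783, 0.1250074803829193), 0.04977693781256676) 0.012557933431994933
rod 1467 [0.47927872 0.126125  ]
tool shift mm [-0.6 -0.9 -0. ]
{'time_s': 9.5, 'q': array([-14.77703444,  34.31494641,  -9.27203524, 128.25115746,
        17.62388247,  18.43759795, -59.36113026]), 'qd': array([ 0.15765044, -0.48780525, -0.06782886, -0.09622122, -0.03320851,
        0.22685303, -0.0383579 ]), 'tau': array([-7.31586898e-02, -6.19625187e+01, -7.00532757e-01, -9.92585689e+00,
        1.21605690e-02, -1.04380909e-01, -1.30102181e-02]), 'tcp_pos': array([0.48225513, 0.12529103, 0.05682915]), 'ee_rot': array([[ 0.34444991,  0.93879434,  0.00440932],
       [ 0.93880298, -0.3444365 , -0.00353079],
       [-0.00179595,  0.00535566, -0.99998405]]), 'ft_force': array([-0.34899397, -0.99622676, -3.01806157]), 'ft_torque': array([ 0.03838964, -0.03406707, -0.03838216]), 'opening': 0.0566144242186917}
```

The underside is about 3–4 mm above the foot. I'll go down in 1.5 mm rows until the force shows contact.

Request:
{"op": "send_rows", "data": {"steps": [[0,0,1.5,0,0.3],[0,0,1.5,0,0.3]]}}

```text
time_s: 9.75
tcp_pos: [0.4826, 0.1254, 0.0541]
ee_rot: [[0.344, 0.939, 0.005], [0.939, -0.344, -0.003], [-0.001, 0.006, -1.0]]
ft_force: [-0.1, 0.5, -3.2]
opening: 0.0569
```

Request:
{"op": "send_rows", "data": {"steps": [[0,0,1.5,0,0.3]]}}

```text
time_s: 9.88
tcp_pos: [0.4823, 0.1253, 0.0534]
ee_rot: [[0.344, 0.939, 0.005], [0.939, -0.344, -0.004], [-0.001, 0.006, -1.0]]
ft_force: [-7.3, -0.1, 25.6]
opening: 0.0566
```

Contact: the vertical force went from -3.2 to +25.6 N at TCP z = 0.0534, the height predicted for the foot. I'll ease off with a hold row.

Request:
{"op": "send_rows", "data": {"steps": [[0,0,0,0,0.3],[0,0,0,0,0.3]]}}

```text
time_s: 10.12
tcp_pos: [0.4825, 0.1254, 0.0541]
ee_rot: [[0.344, 0.939, 0.007], [0.939, -0.344, -0.003], [-0.001, 0.007, -1.0]]
ft_force: [-0.4, 0.2, -3.1]
opening: 0.0566
```

```bash
python3 ring.py w11
python3 - <<'E'
from h import *
from rig import camera,get_state
print(get_state()['ft_force'],get_state()['ft_torque'])
p,d=camera('side');cv2.imwrite('pics/side11.png',cv2.resize(p[120:260,150:310,::-1],(0,0),fx=4,fy=4))
E
```

```text
ring tool [0.0019 0.0003] 0.0304 z -0.018991655082445453 world [0.4833 0.1271 0.073 ] bottom [0.4837 0.1269 0.0131]
ring slope [-0.011 -0.002]
foot [ 185  143  141   89 6171] ((0.4817928671836853, 0.12593360245227814), 0.050021156668663025) 0.012581617257088978
rod 1571 [0.47850136 0.12588887]
tool shift mm [-1.5 -1.3 -0. ]
[ 0.35130246  0.34250172 -3.98989224] [-0.00828247  0.02277013  0.04410565]
```

View pics/side11.png

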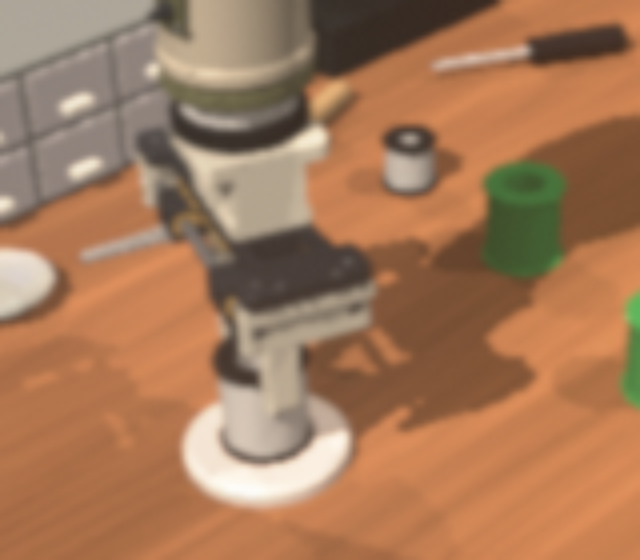

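View pics/w11.png

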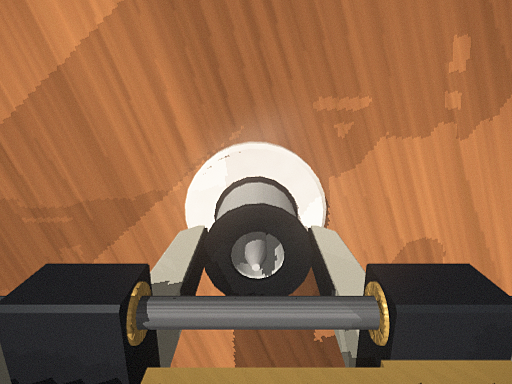

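The wrist view shows the rod tip inside the bore at (256,262), and the side view shows the reel on the foot. The hold rows crept up about 0.7 mm, so the reel is just clear of the foot again. I'll press lightly back down and check the load before opening.

Request:
{"op": "send_rows", "data": {"steps": [[0,0,1.0,0,0.3],[0,0,0.8,0,0.3]]}}

```text
time_s: 10.48
tcp_pos: [0.4822, 0.1253, 0.0534]
ee_rot: [[0.344, 0.939, 0.007], [0.939, -0.344, -0.004], [-0.001, 0.008, -1.0]]
ft_force: [-3.2, -1.2, 17.9]
opening: 0.0563
```

It is pressed onto the foot with +18 N. I'll open while holding that height.

Request:
{"op": "send_rows", "data": {"steps": [[0,0,0.6,0,1],[0,0,0.2,0,1],[0,0,0,0,1],[0,0,0,0,1]]}}

```text
time_s: 10.98
tcp_pos: [0.4828, 0.1255, 0.0528]
ee_rot: [[0.344, 0.939, 0.008], [0.939, -0.344, -0.003], [-0.0, 0.008, -1.0]]
ft_force: [0.1, -0.6, -0.4]
opening: 0.0908
```

```bash
python3 ring.py w12
```

```text
ring tool [-0.001  -0.0004] 0.0289 z -0.01984400999852872 world [0.4819 0.1248 0.0726] bottom [0.4824 0.1246 0.0126]
ring slope [0.001 0.   ]
foot [ 184  144  142  109 6724] ((0.4814903438091278, 0.1247243881225586), 0.04999655485153198) 0.012577379591705587
rod 1560 [0.48028278 0.12614908]
tool shift mm [ 1.2 -0.8 -0. ]
```

View pics/w12.png

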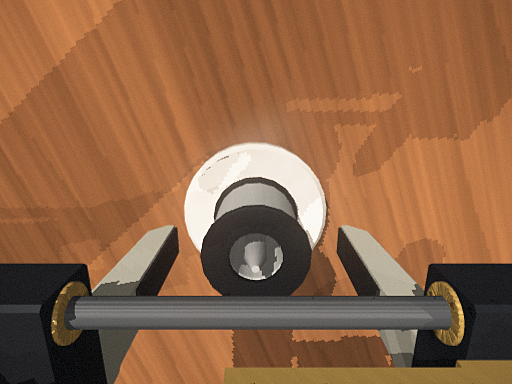

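The reel sits flat: ring slope 0.001, top at 0.0726 m, which is the 12.6 mm foot reading plus 60 mm. It is clear of both fingers. I'll retreat straight up.

Request:
{"op": "send_rows", "data": {"steps": [[0,0,-15,0,1],[0,0,-30,0,1],[0,0,-40,0,1],[0,0,-40,0,1],[0,0,-30,0,1],[-20,0,0,0,1],[-40,0,0,0,1],[-40,0,0,0,1],[0,0,0,0,1],[0,0,0,0,1]]}}

```text
time_s: 12.28
tcp_pos: [0.4423, 0.0268, 0.2166]
ee_rot: [[0.345, 0.939, 0.007], [0.939, -0.345, -0.005], [-0.002, 0.008, -1.0]]
ft_force: [-0.2, 0.3, -0.5]
opening: 0.0931
```

Run:
```python
from h import *
from rig import camera
for n in ['scene','side']:
    p,d=camera(n);W=cloud(d,get_calibration(n));cv2.imwrite(f'pics/{n}13.png',p[:,:,::-1])
    for k,(x,y,h) in dict(reel=(.482,.125,.072),short=(.4497,-.295,.026),small=(.644,-.1545,.04)).items():
        m=(np.hypot(W[...,0]-x,W[...,1]-y)<.05)&(abs(W[...,2]-h)<.006)
        if k=='reel': m&=p.max(-1)<110
        w=W[m]
        if len(w)>5: print(n,k,np.median(w[:,2]).round(4),cv2.minEnclosingCircle(w[:,:2].astype(np.float32)))
```

```text
scene reel 0.0716 ((0.48302605748176575, 0.12429416179656982), 0.02876509167253971)
scene short 0.0259 ((0.4496583044528961, -0.2957124412059784), 0.029520291835069656)
scene small 0.04 ((0.6435075402259827, -0.15528085827827454), 0.020916897803544998)
side reel 0.0721 ((0.48169246315956116, 0.1273975521326065), 0.027709297835826874)
side short 0.0254 ((0.4522285759449005, -0.2935533821582794), 0.029995957389473915)
side small 0.0398 ((0.6439694166183472, -0.153553307056427), 0.0232187919318676)
```

View pics/scene13.png

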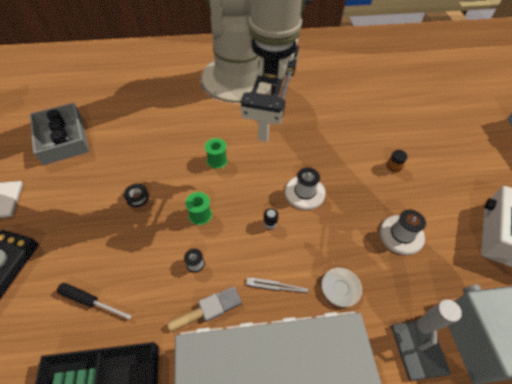

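View pics/side13.png

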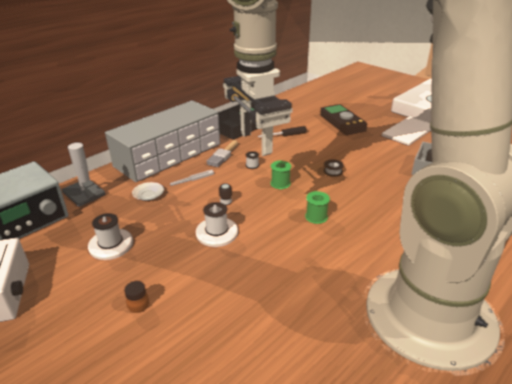

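In the scene view the reel stands on the foot at (306,185), and in the side view at (215,218). Its top is at 0.072 m, as expected. The short and small reels have not moved, and the arm is clear of everything.

```bash
python3 -c "
from rig import *;print(sign_off())"
```

```text
the job is handed in; nothing more can be done
None
```

The full reel is on the empty spindle, sitting flat on the foot, and I handed the job in at about 12.4 s. I gripped it by its top flange, lowered it over the rod until it pressed on the foot with about 18 N, opened the jaws there and backed straight up.

**Last checks:**
- **Seating:** the reel's top is at 0.0716–0.0726 m in all three cameras, against 0.072 m expected, and its tilt is about 0.001. It is centred on the rod to within about 2 mm.
- **Other reels:** the short and small reels measure where they started, within the 1–3 mm by which the cameras differ. The green reels and the bottle look unmoved in the pictures.
- **Robot:** it is touching nothing, with force readings of about 0.5 N or less.

**What didn't go perfectly:**
- The first touch on the foot peaked at 25.6 N on the wrist.
- The hold rows after that crept up about 0.7 mm, so I pressed the reel down again before letting go.
- At pick-up the tool tilted about 1° near joint 6's limit, but the reel levelled itself on release.

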